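# Clamp the wafer chuck in its caliper vise and strike the lock pin home

## Robot

A 6-joint arm with a two-finger parallel gripper is mounted at the origin on the work surface. World frame = base frame: x ahead of the robot, y to its left, z up, the work surface at z = 0. Lengths are in m, angles in rad, forces in N, time in s.
With the tool pointing down it reaches from about 0.3 to 0.775 m from the base axis. Payload 14.6 kg.
Tool frame: the origin (TCP) lies between the finger pads; the fingertips stand ctrl.tip_extent ahead of it and the grasp point (between the pads) lies 3 mm ahead of it (ctrl.tip_extent is the distance from the TCP to the fingertips, in m); z points along the fingers, y is the line along which they close (so a half turn about z gives the same grasp; the last joint's range is limited). The gripper opens to 94 mm and grips with 3 to 60 N. Pads are 16 mm wide; open, the fingers measure 119 mm over their backs; the gripper's body (75 mm by 177 mm) begins 78 mm behind the grasp point.
Start: joints at [1.085, 0.3, 1.521, -0, 1.321, -0.067], TCP at [0.224, 0.502, 0.227] pointing down, gripper open.
Joint ranges: [-3.03, 3.03], [-0.79, 2.21], [0.23, 2.52], [-1.04, 4.18], [0, 3.07], [-2.55, 2.55]. Speed limits (rad/s): [2.22, 2.22, 2.57, 3.14, 3.14, 3.14].

## Interface

Orientations are given as [roll, pitch, yaw] about the fixed x, y, z axes, in that order (R = Rz(yaw) Ry(pitch) Rx(roll)).
In Python, from station import ctrl gives the robot as it stands.
- The arm moves only by the shell command python3 shift.py 'ROWS' [OPENING] [FORCE]. ROWS is 1 to 10 rows, parted by a bar, with the numbers parted by commas; each row has 6 numbers: dx, dy, dz in m, then a rotation vector rx, ry, rz in rad; each row shifts and turns the commanded pose from where the row before left it, along the tool's axes as they then stand; what a row does not reach is not made up. A row lasts 1/10 s, in which the tool goes at most 0.05 m and 0.15 rad, less where a joint would pass 70% of its speed; a pose out of reach is approached as far as the arm can. OPENING is the finger opening in m, set as the command begins (- or left out keeps the last). The fingers move at their own pace and stop on an object; FORCE is the grip in N (left out, the last holds). Time passes only in rows, so rows that do not move let the fingers close. It prints the time, the measured TCP pose, the force, the opening and the grip force at its end. Input that does not fit is refused with a message, and nothing moves.
- ctrl.get_obs(): the state, without advancing time (a new reading comes with each control period).
- ctrl.camera(name): name is "scene" or "top" or "wrist"; returns a dict with "pixels" (400x640x3 uint8, blue, green, red), "fx", "fy", "cx", "cy" (pixels), "extrinsics" (4x4, takes a point from camera to world coordinates). Camera axes: x right, y up, looking along -z (the intrinsics and any distortion apply to the point x, -y, -z); pixel columns grow to the right and rows downward; lengths in m; the calibration is good to about 2 mm. A picture is of the moment at which its call begins. There is no depth.
- ctrl.hand_in(): hands the job in; it is judged then, once.
The state is a dict: "time_s": time; "qpos": joint angles; "joint_vel": joint speeds; "tau": joint torques, N m; "ee_pos": TCP position; "eef_rot": TCP orientation; "force": force on the tool from outside, world axes, zero at the start; "moment": the same for the moment, N m; "grip_width": finger opening in m; "grip_force": force on a finger pad.
Only numpy, scipy, OpenCV 4.12 (cv2) and the standard library are available. Lean on these libraries where they do the work, as an engineer would, in place of code of your own. Each camera call takes 0.05 s, during which the arm holds its last target. There are 200 camera calls.

## Task

Slide the vise's movable jaw gently along its bed, keeping it square, until the round wafer chuck is held between both jaws with no gap. Then pick up the mallet and, keeping it in the grip, strike the sprung lock pin on top of that jaw with brisk short blows until it is flush with the jaw. Put the mallet back down on the table, clear of the vise; no fingers on the pin, and leave the jar, bottle and screwdriver alone.

Things in the scene. Friction and masses are not known exactly. Their poses are not given: they have to be found in the camera images.
- vise: Fixed aluminium caliper-type vise. Origin on the table; x runs along the bed from sliding to fixed jaw, y across, z up. Bed x -160 to 90, y -65 to 65 mm, top at z 15; 6 mm high guide strips along its long edges (y 57 to 65). Fixed jaw: clamping face x 50, back x 85, 110 wide, top z 60. Place and yaw vary (yaw within 0.45 rad of world x, left or right).
- jaw: Sliding jaw, aluminium block 40 (x) by 110 (y), top at z 60 of the vise. Origin on the bed under its middle; axes as the vise's. Slides along vise x only (origin x -110 to -35), friction about 3 N, stays where left. Sprung play: pushed off its middle it turns about its vertical axis, 1 rad per 3 N m; keep it within 0.08 rad of square. With the chuck clamped its origin is at x -50.
- jaw_back (a point): Middle of the sliding jaw's back face (the face away from the chuck), 30 mm over the bed, 45 mm over the table: the place to push, towards vise +x. The bed reaches 30 mm or more behind it.
- jaw_face (a point): Middle of the sliding jaw's clamping face, 15 mm over the bed. When the chuck is clamped it is at x -30 of the vise.
- lock_pin: Slotted steel spring pin, 12 mm diameter, upright in the middle of the sliding jaw's top. Origin at the centre of its top end, 74 to 80 mm over the table at the start (14 to 20 mm proud of the jaw); flush is 60 mm. Moves only down, needs about 8 N to start, 11 N at the bottom plus more if fast; friction beats its weak spring, so it stays where driven.
- chuck: Loose round steel-grey wafer chuck, 80 mm diameter, 20 mm thick, about 0.3 kg, lying flat on the bed between the jaws, not yet touching either. Origin at the centre of its underside, z up. Clamped, its origin is at x 10 of the vise. The force between jaw and chuck must stay below 40 N.
- mallet: Loose soft-faced mallet, about 0.45 kg, standing on one face of its head. Origin at the centre of that lower face. Head: upright cylinder 50 mm diameter, 76 high along z, white faces. Handle: black, level, along the mallet's -x out to x -170, 22 wide (y), 26 high, centre line 38 mm over the lower face. Centre of mass about 15 mm from the head's axis, towards the handle.
- mallet_handle (a point): Point on the handle's centre line 50 mm from the head's axis, a good place to grip from above across the handle.
- jar: Bystander: amber glass jar, 60 mm diameter, 55 mm high. Origin centre of underside.
- squeeze: Bystander: white plastic bottle, 60 mm diameter, 150 mm high. Origin centre of underside.
- driver: Bystander: black-handled screwdriver lying on the table at the right of the work.

How it is judged:
On the way, in this order (a step that is already met when the one before it is completed fails the run):
1. the chuck is held between both jaws with no gap (x of jaw_face in the frame of vise above -0.0325 m and x of chuck in the frame of vise above 0.0075 m), for 0.2 s.
2. the gripped mallet strikes the pin briskly (pin moving faster than 30 mm/s under the mallet) (contact force between mallet and lock_pin above 2 N and contact force between mallet and the fingers above 2 N and linear speed of lock_pin above 0.03 m/s).
At the end, for the whole second after the job is handed in: The chuck lies flat between both jaws with less than 2.5 mm of gap, the pin's top stands less than 3 mm over the jaw's top, and the mallet rests on the table, not touching the vise (all of step 1 and z of lock_pin in the frame of vise below 0.063 m and angle between chuck's own z axis and vertical below 0.05 rad and height (world z) of mallet below 0.05 m and linear speed of mallet below 0.02 m/s and contact force between mallet and vise below 0.3 N).
It fails at once if the jaw is racked more than 0.08 rad out of square (angle between the x axis of jaw and the x axis of vise, either way round above 0.08 rad).
It fails at once if the chuck is squeezed with more than 40 N (contact force between jaw and chuck above 40 N).
It fails at once if the pin is driven below 8 mm over the jaw before the jaw has closed on the chuck (z of lock_pin in the frame of vise below 0.068 m and x of jaw_face in the frame of vise below -0.034 m).
It fails at once if the pin is pressed by the fingers, or hit by a mallet that is not held (contact force between lock_pin and the fingers above 3 N or (contact force between mallet and lock_pin above 2 N and contact force between mallet and the fingers below 0.3 N)).
It fails at once if a bystander is moved (distance of any of jar, squeeze, driver from where it was at the start of the episode above 0.02 m).
It also fails if it takes over 66 s, if anything falls off the work surface, if the arm or the gripper's body presses on something with over 40 N, if the wrist force passes 120 N, or if a joint passes its speed limit or range.

## Working session

There is one attempt and no reset: what is moved stays moved. The work goes in short steps, Python scripts to look and compute and a shell command to move; the robot and the scene stay as the last step left them, time stands still between calls to the robot, and variables do not carry over. Pictures are saved under pics/ and viewed, at most 10 in all, crops included, and the job is handed in when it is done.

```bash
ls; mkdir -p pics; python3 - <<'E'
from station import ctrl
import cv2,numpy as np
np.set_printoptions(precision=4,suppress=True)
for n in("top","scene"):
    c=ctrl.camera(n); cv2.imwrite(f"pics/{n}0.png",c["pixels"]); print(n,c["fx"],c["fy"],c["cx"],c["cy"],{k for k in c});print(np.array(c["extrinsics"]))
o=ctrl.get_obs();print(o,ctrl.tip_extent)
E
```

```text
pics
shift.py
station.py
top 389.4044770284731 389.4044770284731 318.7441346631624 204.07036740620543 {'cy', 'fx', 'extrinsics', 'pixels', 'fy', 'cx'}
[[ 0.0041  0.9882 -0.1531  0.4348]
 [-1.      0.005   0.0052  0.0142]
 [ 0.0059  0.1531  0.9882  1.2329]
 [ 0.      0.      0.      1.    ]]
scene 420.6604722606476 420.6604722606476 322.6543358932277 202.86628431706484 {'cy', 'fx', 'extrinsics', 'pixels', 'fy', 'cx'}
[[-0.1327 -0.7381  0.6615  1.288 ]
 [ 0.991  -0.1113  0.0745  0.0753]
 [ 0.0186  0.6655  0.7462  0.8359]
 [ 0.      0.      0.      1.    ]]
{'time_s': 0.1, 'qpos': array([ 1.0854,  0.3004,  1.5215,  0.    ,  1.3207, -0.0666]), 'joint_vel': array([ 0.0006, -0.0011, -0.0007, -0.0007,  0.0006, -0.0007]), 'tau': array([ -0.0001, -53.264 , -35.329 ,   0.0709,   0.0234,  -0.0001]), 'ee_pos': array([0.2236, 0.5023, 0.2269]), 'eef_rot': array([-3.1405, -0.0001,  2.7228]), 'force': array([-0.1589,  0.1277,  0.0873]), 'moment': array([-0.0176,  0.0341, -0.0747]), 'grip_force': 0.0, 'grip_width': 0.0938671858185774} 0.022
```

View pics/top0.png

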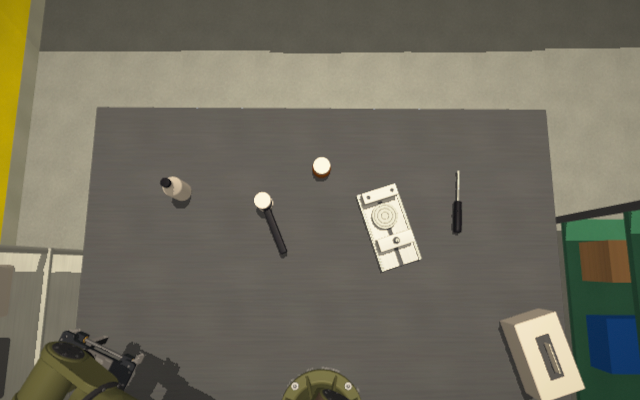

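View pics/scene0.png

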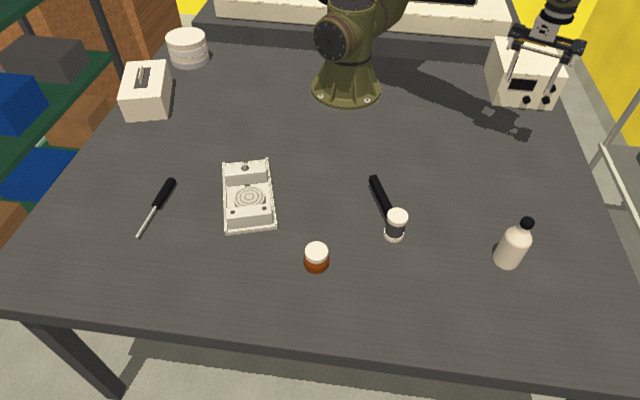

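The top view shows the vise centred near (388,228) with its pin at (397,240) and the chuck at (384,216). The mallet head is at (263,201) with its handle end at (284,253), the jar is at (321,166), the bottle at (175,188) and the screwdriver at (458,200). The scene view agrees with this. Next I'll take coarse positions.

```bash
cat > h.py <<'E'
from station import ctrl
import cv2,numpy as np
np.set_printoptions(precision=4,suppress=True)
def ray(c,u,v):
    d=np.array([(u-c["cx"])/c["fx"],-(v-c["cy"])/c["fy"],-1.]); E=np.array(c["extrinsics"])
    return E[:3,3],E[:3,:3]@d
def onz(c,u,v,z):
    p,d=ray(c,u,v); return p+d*(z-p[2])/d[2]
def proj(c,P):
    E=np.array(c["extrinsics"]); q=E[:3,:3].T@(np.array(P)-E[:3,3])
    return np.array([c["cx"]-c["fx"]*q[0]/q[2], c["cy"]+c["fy"]*q[1]/q[2]])
def tri(rs):
    A=0;b=0
    for p,d in rs:
        d=d/np.linalg.norm(d);M=np.eye(3)-np.outer(d,d);A=A+M;b=b+M@p
    return np.linalg.solve(A,b)
def rot():
    from scipy.spatial.transform import Rotation as R
    return R.from_euler('xyz',ctrl.get_obs()["eef_rot"]).as_matrix()
def totool(dw): return rot().T@np.array(dw)
E
python3 - <<'E'
from h import *
c=ctrl.camera("top");im=c["pixels"];g=cv2.cvtColor(im,cv2.COLOR_BGR2GRAY)
m=np.zeros_like(g);m[175:280,345:430]=(g[175:280,345:430]>110)*255
ct=max(cv2.findContours(m,0,1)[0],key=cv2.contourArea)
r=cv2.minAreaRect(ct);print(r)
for p in cv2.boxPoints(r):print(p,onz(c,*p,0.02))
for n,(u,v),z in(("pin",(397,240),.077),("chuck",(384,216),.035),("head",(263,201),.076),("hend",(284,253),.04),("jar",(321,166),.055),("sq",(175,188),.1),("drv",(458,215),.015)):print(n,onz(c,u,v,z))
b=cv2.resize(im[170:280,230:440],None,fx=3.8,fy=3.8,interpolation=cv2.INTER_CUBIC);cv2.imwrite("pics/topcrop.png",b)
c=ctrl.camera("wrist");print(c["fx"],c["cx"],c["cy"]);E=np.array(c["extrinsics"]);o=ctrl.get_obs()
print("cam in tool",rot().T@(E[:3,3]-o["ee_pos"]),rot().T@E[:3,:3]);print(rot())
E
```

```text
((388.7106628417969, 226.59803771972656), (82.0960464477539, 42.45346450805664), 71.28826141357422)
[355.4374 194.5293] [ 0.6539 -0.1082  0.02  ]
[395.647  180.9099] [ 0.6986 -0.2368  0.02  ]
[421.9839 258.6667] [ 0.4537 -0.3119  0.02  ]
[381.7744 272.2861] [ 0.4117 -0.1867  0.02  ]
pin [ 0.5073 -0.2244  0.077 ]
chuck [ 0.584  -0.1947  0.035 ]
head [0.6226 0.1758 0.076 ]
hend [0.4687 0.1129 0.04  ]
jar [0.7371 0.0015 0.055 ]
sq [0.6563 0.4334 0.1   ]
drv [ 0.5908 -0.4321  0.015 ]
333.12517333732796 318.6938410719237 193.1921682635008
cam in tool [ 0.0785 -0.     -0.1571] [[ 0.0008  0.9623  0.272 ]
 [ 1.     -0.0006 -0.0008]
 [-0.0006  0.272  -0.9623]]
[[-0.9136  0.4067 -0.0003]
 [ 0.4067  0.9136 -0.0006]
 [ 0.0001 -0.0007 -1.    ]]
```

```bash
python3 shift.py '-0.032,-0.03,0,0,0,0 | -0.032,-0.03,0,0,0,0 | -0.032,-0.03,0,0,0,0 | -0.032,-0.03,0,0,0,0 | -0.032,-0.03,0,0,0,0 | -0.032,-0.03,0,0,0,0 | -0.032,-0.03,0,0,0,0 | -0.032,-0.03,0,0,0,0 | -0.032,-0.03,0,0,0,0 | -0.032,-0.03,0,0,0,0' && python3 shift.py '0,0,0,0,0,0 | 0,0,0,0,0,0 | 0,0,0,0,0,0' && python3 - <<'E'
from h import *
import pickle
c=ctrl.camera("wrist");cv2.imwrite("pics/w1.png",c["pixels"]);pickle.dump(c,open("w1.pkl","wb"))
print(ctrl.get_obs()["ee_pos"],c["extrinsics"])
for P in((.6226,.1758,.076),(.4687,.1129,.04),(.5073,-.2244,.077)):print(proj(c,P))
E
```

```text
time_s: 1.2
ee_pos: [0.3943, 0.0965, 0.2276]
eef_rot: [3.141, 0.0, 2.723]
force: [0.7, 0.3, -0.0]
grip_width: 0.0943
grip_force: 0.0
time_s: 1.5
ee_pos: [0.3937, 0.099, 0.2274]
eef_rot: [3.142, -0.0, 2.724]
force: [0.2, 0.3, 0.4]
grip_width: 0.0942
grip_force: 0.0
[0.3937 0.0992 0.2274] [[ 0.4053 -0.8797 -0.2488  0.322 ]
 [ 0.9142  0.3902  0.1094  0.1309]
 [ 0.0008 -0.2718  0.9624  0.3846]
 [ 0.      0.      0.      1.    ]]
[466.3852 341.2189]
[357.1657 231.3512]
[100.156 383.83 ]
```

View pics/w1.png

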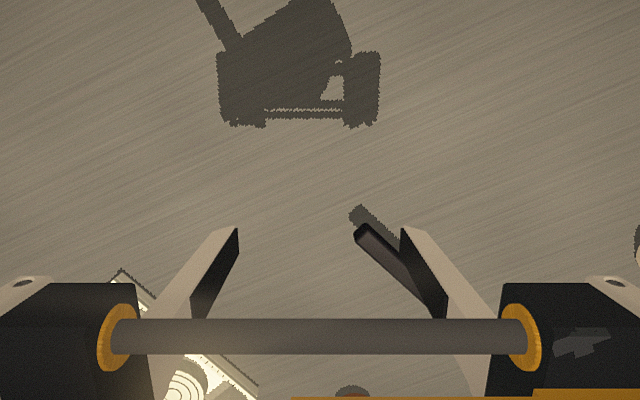

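The mallet handle end is at (365,232), but most of the handle is hidden by the fingers, and the vise is at the lower left near (185,370). I'll move behind the vise and turn so the camera faces it.

```bash
python3 shift.py '-0.0234,-0.0434,0,0,0,0 | -0.0234,-0.0434,0,0,0,0 | -0.0234,-0.0434,0,0,0,0 | -0.0234,-0.0434,0,0,0,0 | -0.0234,-0.0434,0,0,0,0 | -0.0234,-0.0434,0,0,0,0 | -0.0234,-0.0434,0,0,0,0' 0 >/dev/null && python3 shift.py '0,0,0,0,0,0.15 | 0,0,0,0,0,0.15 | 0,0,0,0,0,0.15 | 0,0,0,0,0,0.15 | 0,0,0,0,0,0.15 | 0,0,0,0,0,0.15 | 0,0,0,0,0,0.15 | 0,0,0,0,0,0.15 | 0,0,0,0,0,0.15 | 0,0,0,0,0,0.15'>/dev/null  && python3 shift.py '0,0,0,0,0,0.15 | 0,0,0,0,0,0.15 | 0,0,0,0,0,0.15 | 0,0,0,0,0,0.15 | 0,0,0,0,0,0.15 | 0,0,0,0,0,0.15 | 0,0,0,0,0,0.01 | 0,0,0,0,0,0 | 0,0,0,0,0,0' && python3 - <<'E'
from h import *
import pickle
c=ctrl.camera("wrist");cv2.imwrite("pics/w2.png",c["pixels"]);pickle.dump(c,open("w2.pkl","wb"))
for P in((.5073,-.2244,.077),(.584,-.1947,.035)):print(proj(c,P))
E
```

```text
time_s: 4.15
ee_pos: [0.4203, -0.2454, 0.2275]
eef_rot: [-3.142, 0.0, 0.317]
force: [-0.1, -0.3, 0.0]
grip_width: 0.0
grip_force: 0.0
[326.3924  88.2483]
[321.4244  -2.2631]
```

View pics/w2.png

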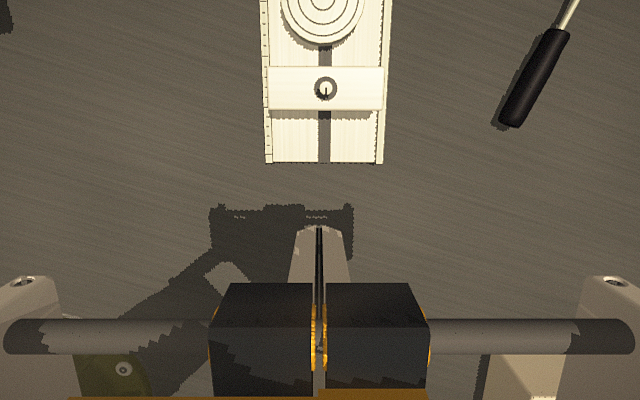

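The pin is at (325,89), where it was predicted. The jaw's back edge is at row ~111 and the bed's back corners are at (266,163) and (382,162). I'll fit the edges for the exact vise frame.

```bash
python3 - <<'E'
from h import *
import pickle
c=pickle.load(open("w2.pkl","rb"));g=cv2.cvtColor(c["pixels"],cv2.COLOR_BGR2GRAY)
o=ctrl.get_obs();print(o["ee_pos"],o["eef_rot"])
L=[];Rr=[]
for v in list(range(5,60,3))+list(range(118,158,3)):
    w=np.where(g[v,230:420]>150)[0]+230
    L.append(onz(c,w[0],v,.021));Rr.append(onz(c,w[-1]+1,v,.021))
L=np.array(L);Rr=np.array(Rr)
for A in(L,Rr):
    x,y=A[:,0],A[:,1]
    for _ in range(4):
        p=np.polyfit(x,y,1);r=y-np.polyval(p,x);k=abs(r)<max(.001,r.std()*1.5);x,y=x[k],y[k]
    print("yaw",np.arctan(p[0]),len(x),p)
    A2=p if A is L else (A1+p)/2
    A1=p
w=abs(np.polyval(np.polyfit(L[:,0],L[:,1],1),.5)-np.polyval(np.polyfit(Rr[:,0],Rr[:,1],1),.5))*np.cos(.31);print("width",w)
# back edges
for u in(285,300,345,365):
    col=g[:,u].astype(int);e=[v for v in range(50,180) if abs(col[v+1]-col[v-1])>35];print(u,e)
print("pin",onz(c,325,89,.077),"corners",onz(c,266,163,.018),onz(c,382,162,.018))
for u in(300,345):print("jawback",onz(c,u,110.5,.06),"bedback",onz(c,u,162,.015))
E
```

```text
[ 0.4203 -0.2456  0.2275] [-3.1416 -0.      0.3162]
yaw 0.31190309693505336 31 [ 0.3224 -0.3196]
yaw 0.31410715999342065 33 [ 0.3249 -0.457 ]
width 0.12928640968823493
285 [65, 67, 108, 109, 110, 117, 118, 119, 160, 161, 162]
300 [65, 67, 108, 109, 110, 117, 118, 119, 161, 162, 163]
345 [108, 109, 110, 118, 119, 161, 162]
365 [109, 110, 118, 119, 120, 161, 162]
pin [ 0.5063 -0.2234  0.077 ] corners [ 0.413  -0.1864  0.018 ] [ 0.4545 -0.3088  0.018 ]
jawback [ 0.4811 -0.2073  0.06  ] bedback [ 0.4254 -0.2221  0.015 ]
jawback [ 0.4944 -0.2477  0.06  ] bedback [ 0.4412 -0.2701  0.015 ]
```

```bash
python3 shift.py '0.021,0.003,0,0,0,0.003 | 0.021,0.003,0,0,0,0 | 0,0,0.043,0,0,0 | 0,0,0.043,0,0,0 | 0,0,0.043,0,0,0 | 0,0,0.0435,0,0,0 | 0,0,0,0,0,0 | 0,0,0,0,0,0' 0 60 && python3 - <<'E'
from h import *
import pickle
c=ctrl.camera("wrist");cv2.imwrite("pics/w3.png",c["pixels"]);pickle.dump(c,open("w3.pkl","wb"))
E
```

```text
time_s: 5.0
ee_pos: [0.4622, -0.2389, 0.0559]
eef_rot: [-3.141, 0.0, 0.311]
force: [-0.1, 0.4, 0.6]
grip_width: 0.0008
grip_force: 0.0
```

View pics/w3.png

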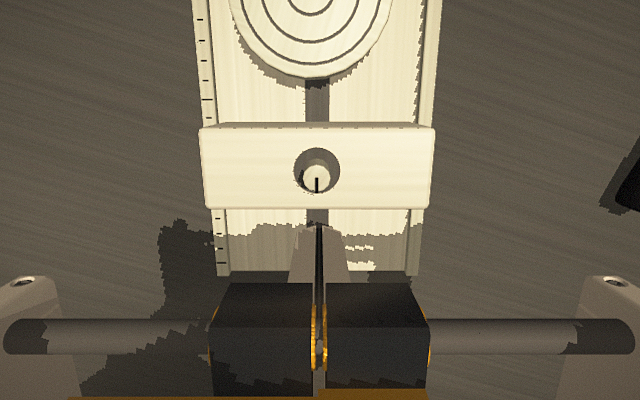

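The closed fingers sit behind the jaw at column 319. The jaw is centred at column 317 and the pin at 316, so I'm within about 1 mm of centre. Now I'll push slowly.

```bash
python3 shift.py '0.004,0,0,0,0,0 | 0.004,0,0,0,0,0 | 0.004,0,0,0,0,0 | 0.004,0,0,0,0,0 | 0.003,0,0,0,0,0 | 0.003,0,0,0,0,0' && python3 shift.py '0.003,0,0,0,0,0 | 0.003,0,0,0,0,0 | 0.003,0,0,0,0,0 | 0.003,0,0,0,0,0 | 0.003,0,0,0,0,0 | 0.003,0,0,0,0,0'  && python3 - <<'E'
from h import *
c=ctrl.camera("wrist");cv2.imwrite("pics/w4.png",c["pixels"])
print(totool(ctrl.get_obs()["force"]),totool(ctrl.get_obs()["moment"]), totool(ctrl.get_obs()["ee_pos"]-np.array([.586,-.1984,0])))
E
```

```text
time_s: 5.65
ee_pos: [0.4829, -0.232, 0.055]
eef_rot: [-3.142, 0.001, 0.31]
force: [-2.8, -1.2, 3.1]
grip_width: 0.0001
grip_force: 1.6
time_s: 6.25
ee_pos: [0.5003, -0.2265, 0.055]
eef_rot: [-3.142, 0.0, 0.31]
force: [-3.9, 0.2, 2.5]
grip_width: 0.0008
grip_force: 1.6
[-2.6771 -0.3869 -0.9701] [ 0.0098 -0.5025 -0.001 ] [-0.0899  0.0006 -0.055 ]
```

```bash
python3 shift.py '0.002,0,0,0,0,0 | 0.002,0,0,0,0,0 | 0.002,0,0,0,0,0 | 0.002,0,0,0,0,0' && python3 shift.py '0.001,0,0,0,0,0 | 0.001,0,0,0,0,0 | 0,0,0,0,0,0'  && python3 - <<'E'
from h import *
import pickle
c=ctrl.camera("wrist");cv2.imwrite("pics/w5.png",c["pixels"]);pickle.dump(c,open("w5.pkl","wb"))
print(totool(ctrl.get_obs()["force"]),totool(ctrl.get_obs()["moment"]), totool(ctrl.get_obs()["ee_pos"]-np.array([.586,-.1984,0])))
E
```

```text
time_s: 6.7
ee_pos: [0.5074, -0.2242, 0.0549]
eef_rot: [-3.141, 0.001, 0.31]
force: [-6.9, -2.2, 4.1]
grip_width: 0.0004
grip_force: 3.3
time_s: 7.0
ee_pos: [0.5094, -0.2235, 0.0549]
eef_rot: [-3.141, 0.001, 0.31]
force: [-4.5, -1.1, 3.5]
grip_width: 0.0007
grip_force: 2.6
[-4.0855 -0.6123 -3.9252] [ 0.0422 -1.0222 -0.0598] [-0.0807  0.0006 -0.0549]
```

View pics/w5.png

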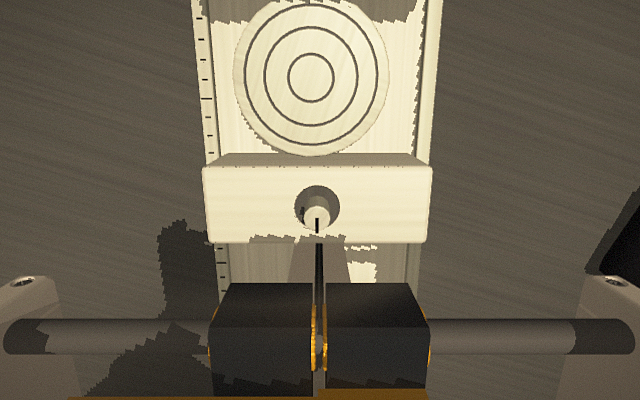

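The jaw is square, with its lower edge level at row 242, and it is touching the chuck at about row 155. I'll continue in small steps until the force rises.

```bash
f(){ python3 - <<'E'
from h import *
o=ctrl.get_obs();print(totool(o["force"]),totool(o["ee_pos"]-np.array([.586,-.1984,0])))
E
}
python3 shift.py '0.001,0,0,0,0,0 | 0.001,0,0,0,0,0 | 0,0,0,0,0,0' >/dev/null; f; python3 shift.py '0.001,0,0,0,0,0 | 0,0,0,0,0,0' >/dev/null; f
```

```text
[-17.9338  -0.0659 -10.4093] [-0.0802  0.0006 -0.0547]
[-24.7468  -0.3215 -14.8061] [-0.0801  0.0006 -0.0546]
```

The jaw is blocked at the expected position (back face at vise x ≈ -70) with about 25 N of push, so the chuck is clamped. I'll back off, rise and check.

```bash
python3 shift.py '-0.003,0,0,0,0,0 | -0.008,0,0,0,0,0 | -0.01,0,0,0,0,0 | -0.004,0,-0.03,0,0,0 | -0.004,0,-0.045,0,0,0 | 0,0,-0.045,0,0,0 | 0,0,-0.045,0,0,0 | 0,0,0,0,0,0 | 0,0,0,0,0,0' && python3 - <<'E'
from h import *
import pickle
c=ctrl.camera("wrist");cv2.imwrite("pics/w6.png",c["pixels"]);pickle.dump(c,open("w6.pkl","wb"))
t=ctrl.camera("top");m=t["pixels"]
cv2.imwrite("pics/t6.png",m);pickle.dump(t,open("t6.pkl","wb"))
s=ctrl.camera("scene");pickle.dump(s,open("s6.pkl","wb"))
a=cv2.resize(c["pixels"][0:200,180:480],(600,400),interpolation=cv2.INTER_CUBIC)
cv2.imwrite("pics/w6c.png",a)
# pieces of the mallet: dark handle and white head in top view
g=cv2.cvtColor(m,cv2.COLOR_BGR2GRAY)
def big(mask,x0,x1,y0,y1):
    k=np.zeros_like(g);k[y0:y1,x0:x1]=mask[y0:y1,x0:x1]*255
    return max(cv2.findContours(k,0,1)[0],key=cv2.contourArea)
h=big(g>150,245,285,180,225);(u,v),r=cv2.minEnclosingCircle(h);M=cv2.moments(h);print("head",u,v,r,M["m10"]/M["m00"],M["m01"]/M["m00"],onz(t,u,v,.076))
d=big(g<40,255,300,195,265);print("handle",cv2.minAreaRect(d),cv2.contourArea(d),[g[240,i] for i in range(268,292)])
q=cv2.boxPoints(cv2.minAreaRect(d));print([onz(t,*p,.051) for p in q])
E
```

```text
time_s: 8.45
ee_pos: [0.4846, -0.2316, 0.2203]
eef_rot: [3.141, -0.001, 0.31]
force: [-0.7, 0.7, -0.8]
grip_width: 0.0009
grip_force: 0.0
head 262.3114318847656 199.6028594970703 8.709558486938477 262.05501618122975 199.7491909385113 [0.6268 0.178  0.076 ]
handle ((265.7500305175781, 209.25001525878906), (2.82842755317688, 7.7781758308410645), 45.0) 6.0 [np.uint8(96), np.uint8(97), np.uint8(98), np.uint8(97), np.uint8(98), np.uint8(83), np.uint8(55), np.uint8(34), np.uint8(42), np.uint8(50), np.uint8(53), np.uint8(56), np.uint8(60), np.uint8(57), np.uint8(33), np.uint8(73), np.uint8(94), np.uint8(97), np.uint8(98), np.uint8(98), np.uint8(97), np.uint8(98), np.uint8(99), np.uint8(98)]
[array([0.5956, 0.1815, 0.051 ]), array([0.6127, 0.1651, 0.051 ]), array([0.6066, 0.1588, 0.051 ]), array([0.5895, 0.1752, 0.051 ])]
```

View pics/w6c.png

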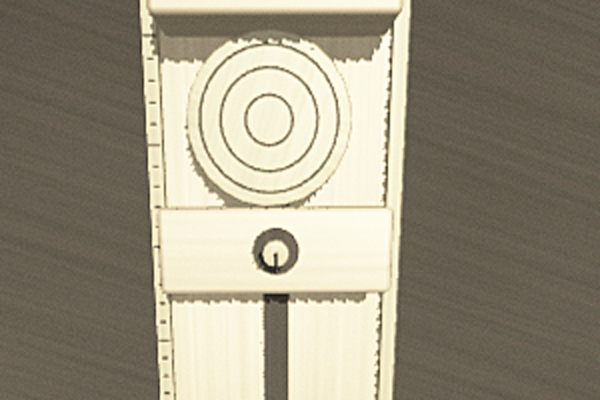

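The crop shows the chuck disc centred at (269,119), touching the sliding jaw (upper edge at row 207), with the fixed jaw above it. I'll check the gaps in vise coordinates and measure the mallet handle by rows.

```bash
python3 - <<'E'
from h import *
import pickle
c=pickle.load(open("w6.pkl","rb"))
O=np.array([.586,-.1984,0]);a=.313;X=np.array([np.cos(a),np.sin(a),0]);Y=np.array([-np.sin(a),np.cos(a),0])
def vis(p):d=p-O;return np.array([d@X,d@Y,p[2]])
for n,(u,v),z in(("chuckC",(269,119),.035),("chuck far",(269,39),.035),("chuck near",(269,206),.035),("jawfront",(275,207),.06),("jawback",(275,293),.06),("fixed edge",(275,14),.06),("pin",(276,252),.077)):
    print(n,vis(onz(c,180+u/2,v/2,z)))
# mallet handle from top: dark run per row (relative to table), middle at z .04
t=pickle.load(open("t6.pkl","rb"));g=cv2.cvtColor(t["pixels"],cv2.COLOR_BGR2GRAY)
P=[]
for v in range(214,252,2):
    w=np.where(g[v,255:300]<70)[0]+255
    P.append(np.r_[v,w[0],w[-1],onz(t,(w[0]+w[-1])/2,v,.045)[:2]])
P=np.array(P);print(P)
p=np.polyfit(P[:,3],P[:,4],1);print("yaw",np.arctan(p[0]),"y at .6268",np.polyval(p,.6268))
# scene view head: top white face
s=pickle.load(open("s6.pkl","rb"));b=s["pixels"];g=cv2.cvtColor(b,cv2.COLOR_BGR2GRAY)
k=np.zeros_like(g);k[195:245,375:420]=(g[195:245,375:420]>150)*255
for q in cv2.findContours(k,0,1)[0]:
    if cv2.contourArea(q)>20:
        e=cv2.fitEllipse(q);print("scene",e,onz(s,*e[0],.076))
print("proj",proj(s,(.6268,.178,.076)))
E
```

```text
chuckC [0.0101 0.0028 0.035 ]
chuck far [0.0449 0.0026 0.035 ]
chuck near [-0.0302  0.0031  0.035 ]
jawfront [-0.0304  0.      0.06  ]
jawback [-0.07    0.0002  0.06  ]
fixed edge [ 0.0494 -0.0002  0.06  ]
pin [-0.0495 -0.0004  0.077 ]
[[214.     258.     272.       0.5872   0.1729]
 [216.     260.     273.       0.581    0.1682]
 [218.     265.     274.       0.5749   0.1588]
 [220.     266.     274.       0.5687   0.1571]
 [222.     267.     275.       0.5626   0.1539]
 [224.     268.     276.       0.5564   0.1507]
 [226.     269.     277.       0.5503   0.1475]
 [228.     270.     278.       0.5442   0.1443]
 [230.     270.     278.       0.5381   0.1442]
 [232.     271.     279.       0.532    0.141 ]
 [234.     272.     280.       0.5259   0.1379]
 [236.     272.     281.       0.5198   0.1362]
 [238.     273.     281.       0.5137   0.1346]
 [240.     274.     282.       0.5077   0.1314]
 [242.     275.     283.       0.5016   0.1282]
 [244.     276.     284.       0.4956   0.1251]
 [246.     276.     285.       0.4896   0.1234]
 [248.     278.     285.       0.4835   0.1203]
 [250.     278.     286.       0.4775   0.1187]]
yaw 0.42655187553105195 y at .6268 0.18484276099134256
scene ((394.03131103515625, 228.18252563476562), (20.41162872314453, 25.054670333862305), 6.603320121765137) [0.6672 0.1727 0.076 ]
scene ((397.2648010253906, 216.3174591064453), (18.492280960083008, 20.68564224243164), 102.19629669189453) [0.6302 0.1795 0.076 ]
proj [396.6442 215.1654]
```

The clamp is good: jaw origin at x ≈ -50, chuck at +10. The mallet head axis is at about (0.628, 0.179) with yaw ≈ 0.39, and both views agree. I'll go behind it for a close look.

```bash
python3 shift.py '0.0159,-0.0421,0,0,0,0 | 0.0159,-0.0421,0,0,0,0 | 0.0159,-0.0421,0,0,0,0 | 0.0159,-0.0421,0,0,0,0 | 0.0159,-0.0421,0,0,0,0 | 0.0159,-0.0421,0,0,0,0 | 0.0159,-0.0421,0,0,0,0 | 0.0159,-0.0421,0,0,0,0 | 0,0,0,0,0,-0.08 | 0,0,0,0,0,0' 0.06 && python3 shift.py '0,0,0,0,0,0 | 0,0,0,0,0,0' >/dev/null && python3 - <<'E'
from h import *
import pickle
c=ctrl.camera("wrist");cv2.imwrite("pics/w7.png",c["pixels"]);pickle.dump(c,open("w7.pkl","wb"))
o=ctrl.get_obs();print(o["ee_pos"],o["eef_rot"]);print(proj(c,(.628,.179,.076)))
E
```

```text
time_s: 9.6
ee_pos: [0.5027, 0.129, 0.2185]
eef_rot: [-3.141, 0.002, 0.393]
force: [0.0, -0.9, -0.3]
grip_width: 0.06
grip_force: 0.0
[0.5033 0.1273 0.2197] [-3.1415  0.0004  0.3872]
[317.3073  29.4246]
```

View pics/w7.png

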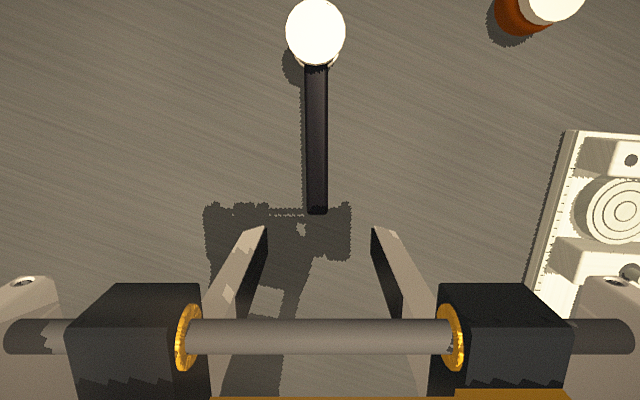

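The head's top face is centred near (315.5,32). The handle runs straight from (316,68) to (317,213), parallel to the tool x axis.

```bash
python3 - <<'E'
from h import *
import pickle
c=pickle.load(open("w7.pkl","rb"));g=cv2.cvtColor(c["pixels"],cv2.COLOR_BGR2GRAY)
k=np.zeros_like(g);k[0:72,270:360]=(g[0:72,270:360]>170)*255
q=max(cv2.findContours(k,0,1)[0],key=cv2.contourArea);(u,v),r=cv2.minEnclosingCircle(q);print(u,v,r,cv2.boundingRect(q))
H=onz(c,u,v,.076);o=ctrl.get_obs();T=o["ee_pos"];Rm=rot()
print("head",H,"tool",Rm.T@(H-T), "radius",np.linalg.norm(onz(c,u+r,v,.076)-H))
for v in(80,110,140,170,200):
    row=g[v,290:340].astype(int);d=row-np.r_[row[0],row[:-1]]
    w=np.where(row<60)[0]+290
    P=onz(c,(w[0]+w[-1])/2,v,.051);print(v,w[0],w[-1],P,Rm.T@(P-T))
e=onz(c,316.5,214,.051);print("end",Rm.T@(e-T))
E
```

```text
316.0 32.69230651855469 34.825191497802734 (285, 0, 61, 66)
head [0.6253 0.1791 0.076 ] tool [ 0.1326 -0.0018  0.1437] radius 0.028752446532128866
80 298 327 [0.5909 0.1688 0.051 ] [ 0.0969 -0.0053  0.1687]
110 305 327 [0.5671 0.1557 0.051 ] [ 0.0699 -0.0021  0.1687]
140 305 327 [0.5409 0.145  0.051 ] [ 0.0416 -0.0022  0.1687]
170 302 327 [0.5128 0.1352 0.051 ] [ 0.0119 -0.0037  0.1687]
200 303 327 [0.4841 0.1231 0.051 ] [-0.0193 -0.0033  0.1687]
end [-0.0345 -0.0018  0.1687]
```

```bash
python3 shift.py '0.045,-0.001,0,0,0,0 | 0.045,-0.001,0,0,0,0 | 0,0,0.045,0,0,0 | 0,0,0.045,0,0,0 | 0,0,0.045,0,0,0 | 0,0,0.0287,0,0,0 | 0,0,0.015,0,0,0 | 0,0,0,0,0,0 | 0,0,0,0,0,0' && python3 shift.py '0,0,0,0,0,0 | 0,0,0,0,0,0 | 0,0,0,0,0,0 | 0,0,0,0,0,0 | 0,0,0,0,0,0 | 0,0,0,0,0,0 | 0,0,0,0,0,0' 0 60 
```

```text
time_s: 10.75
ee_pos: [0.5866, 0.1641, 0.0427]
eef_rot: [3.141, -0.002, 0.389]
force: [-0.1, -0.3, 1.1]
grip_width: 0.0597
grip_force: 0.0
time_s: 11.45
ee_pos: [0.5858, 0.1642, 0.0414]
eef_rot: [3.142, -0.0, 0.39]
force: [-1.1, 0.1, 2.8]
grip_width: 0.0218
grip_force: 60.0
```

```bash
python3 shift.py '0,0,-0.01,0,0,0 | 0,0,-0.02,0,0,0 | 0,0,-0.03,0,0,0 | 0,0,-0.03,0,0,0 | 0,0,-0.03,0,0,0 | 0,0,-0.02,0,0,0 | 0,0,0,0,0,0 | 0,0,0,0,0,0' && python3 - <<'E'
from h import *
import pickle
c=ctrl.camera("wrist");cv2.imwrite("pics/w8.png",c["pixels"]);pickle.dump(c,open("w8.pkl","wb"))
s=ctrl.camera("scene");
o=ctrl.get_obs();print(totool(o["force"]),totool(o["moment"]))
u,v=proj(s,(.628,.18,.2)).astype(int);print(u,v)
a=cv2.resize(s["pixels"][max(v-70,0):v+70,u-100:u+100],None,fx=2,fy=2,interpolation=cv2.INTER_CUBIC)
b=cv2.resize(c["pixels"],(400,250));k=np.zeros((max(len(a),250),800,3),np.uint8);k[:len(a),:400]=a;k[:250,400:]=b;cv2.imwrite("pics/w8c.png",k)
E
```

```text
time_s: 12.25
ee_pos: [0.5853, 0.1641, 0.1805]
eef_rot: [-3.141, 0.001, 0.39]
force: [-1.6, 0.0, -4.2]
grip_width: 0.0217
grip_force: 60.0
[-0.0736 -1.2919  3.2867] [ 0.04   -0.2581 -0.0329]
406 178
```

View pics/w8c.png

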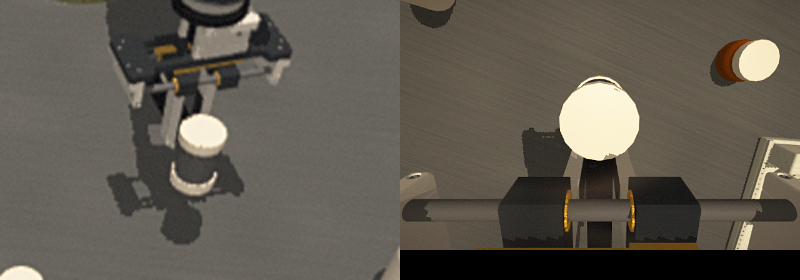

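The mallet is held level: the wrist crop shows the head's top face at about (599,121), and it looks upright in the scene view. I'll compute the head's offset in the tool frame and the move to the pin.

```bash
python3 - <<'E'
from h import *
import pickle
c=pickle.load(open("w8.pkl","rb"));g=cv2.cvtColor(c["pixels"],cv2.COLOR_BGR2GRAY)
k=np.zeros_like(g);k[130:262,230:410]=(g[130:262,230:410]>215)*255
q=max(cv2.findContours(k,0,1)[0],key=cv2.contourArea);print(cv2.boundingRect(q),cv2.fitEllipse(q))
o=ctrl.get_obs();T=o["ee_pos"];Rm=rot()
u,v=cv2.fitEllipse(q)[0]
H=onz(c,u,v,T[2]-.003+.038);h=Rm.T@(H-T);print("head in tool",h)
r=np.linalg.norm(onz(c,u+cv2.boundingRect(q)[2]/2,v,T[2]+.035)-H);print("radius",r)
O=np.array([.586,-.1984,0]);a=.313;X=np.array([np.cos(a),np.sin(a),0]);Y=np.array([-np.sin(a),np.cos(a),0])
pin=O-.0500*X
th=.313;x=np.array([np.cos(th),np.sin(th),0]);y=np.array([np.sin(th),-np.cos(th),0])
for hx in(.045,h[0]):
  tgt=pin-hx*x-h[1]*y
  print("pin",pin,"target TCP",tgt,"delta tool",Rm.T@(tgt-T),o["eef_rot"])
E
```

```text
(255, 133, 128, 124) ((318.2321472167969, 193.8227081298828), (120.25279235839844, 127.01155090332031), 83.21276092529297)
head in tool [ 0.0449  0.0003 -0.0351]
radius 0.024579969781085426
pin [ 0.5384 -0.2138  0.    ] target TCP [ 0.4955 -0.2273  0.    ] delta tool [-0.2311  0.328   0.18  ] [-3.1411  0.0027  0.3899]
pin [ 0.5384 -0.2138  0.    ] target TCP [ 0.4956 -0.2273  0.    ] delta tool [-0.231   0.3281  0.18  ] [-3.1411  0.0027  0.3899]
```

```bash
python3 shift.py '-0.0257,0.0364,0,0,0,0 | -0.0257,0.0364,0,0,0,0 | -0.0257,0.0364,0,0,0,0 | -0.0257,0.0364,0,0,0,0 | -0.0257,0.0364,0,0,0,0 | -0.0257,0.0364,0,0,0,0 | -0.0257,0.0364,0,0,0,0 | -0.0257,0.0364,0,0,0,0 | -0.0257,0.0364,0,0,0,0 | 0,0,0,0,0,0.077' >/dev/null&& python3 shift.py '0,0,0.015,0,0,0 | 0,0,0.015,0,0,0 | 0,0,0.013,0,0,0 | 0,0,0,0,0,0 | 0,0,0,0,0,0' && python3 - <<'E'
from h import *
o=ctrl.get_obs();T=o["ee_pos"];print(totool(np.array([.4955,-.2273,.136])-T),o["eef_rot"])
c=ctrl.camera("scene");p=proj(c,(.5384,-.2138,.09)).astype(int);print(p)
cv2.imwrite("pics/s9.png",cv2.resize(c["pixels"][p[1]-65:p[1]+65,p[0]-80:p[0]+80],None,fx=4,fy=4,interpolation=cv2.INTER_CUBIC))
E
```

```text
time_s: 13.85
ee_pos: [0.4963, -0.2266, 0.1381]
eef_rot: [-3.141, 0.0, 0.313]
force: [-0.4, 0.1, -2.8]
grip_width: 0.0215
grip_force: 60.0
[-0.0009  0.0004  0.0021] [-3.1411  0.0005  0.313 ]
[243 167]
```

View pics/s9.png

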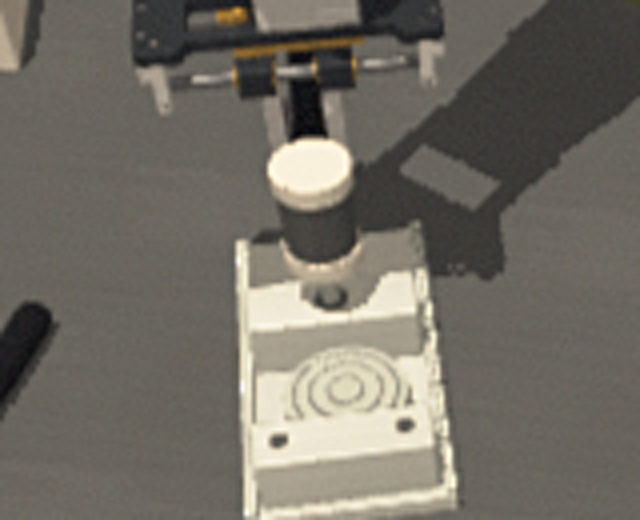

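The head is centred over the pin with its lower face about 20 mm above it. First short blow:

```bash
python3 shift.py '-0.001,0,0.012,0,0,0 | 0,0,0.018,0,0,0 | 0,0,-0.02,0,0,0 | 0,0,0,0,0,0' && python3 shift.py '0,0,0.024,0,0,0 | 0,0,0,0,0,0' && python3 shift.py '0,0,-0.024,0,0,0 | 0,0,0,0,0,0 | 0,0,0,0,0,0'&& python3 - <<'E'
from h import *
o=ctrl.get_obs();print(o["ee_pos"],o["eef_rot"])
c=ctrl.camera("wrist");g=cv2.cvtColor(c["pixels"],cv2.COLOR_BGR2GRAY)
k=np.zeros_like(g);k[130:262,230:410]=(g[130:262,230:410]>215)*255
q=max(cv2.findContours(k,0,1)[0],key=cv2.contourArea);u,v=cv2.fitEllipse(q)[0]
print("head in tool",u,v,totool(onz(c,u,v,o["ee_pos"][2]+.035)-o["ee_pos"]))
E
```

```text
time_s: 14.3
ee_pos: [0.4961, -0.2275, 0.1296]
eef_rot: [3.139, -0.002, 0.313]
force: [0.1, 0.3, -3.4]
grip_width: 0.0216
grip_force: 60.0
time_s: 14.5
ee_pos: [0.495, -0.227, 0.1025]
eef_rot: [-3.141, 0.001, 0.313]
force: [-0.5, -0.1, -2.8]
grip_width: 0.0213
grip_force: 60.0
time_s: 14.8
ee_pos: [0.4954, -0.227, 0.1282]
eef_rot: [3.141, -0.0, 0.313]
force: [-0.1, 0.5, -4.7]
grip_width: 0.0219
grip_force: 60.0
[ 0.4954 -0.227   0.1282] [ 3.1411 -0.0005  0.3129]
head in tool 323.9800720214844 187.88885498046875 [ 0.0473  0.0024 -0.035 ]
```

```bash
python3 shift.py '0,0,0.028,0,0,0 | 0,0,0,0,0,0' && python3 shift.py '0,0,0.002,0,0,0 | 0,0,0,0,0,0' && python3 shift.py '0,0,-0.015,0,0,0 | 0,0,-0.015,0,0,0 | 0,0,-0.02,0,0,0 | 0,0,-0.03,0,0,0 | 0,0,0,0,0,0 | 0,0,0,0,0,0'&& python3 - <<'E'
from h import *
import pickle
o=ctrl.get_obs();print(o["ee_pos"],o["eef_rot"])
for n in("wrist","scene","top"):
    c=ctrl.camera(n);pickle.dump(c,open(n+"10.pkl","wb"));
    if n=="wrist":w=c
    if n=="scene":s=c
g=cv2.cvtColor(w["pixels"],cv2.COLOR_BGR2GRAY)
for th in(190,215,235):
    k=np.zeros_like(g);k[110:262,230:410]=(g[110:262,230:410]>th)*255
    q=max(cv2.findContours(k,0,1)[0],key=cv2.contourArea);e=cv2.fitEllipse(q);u,v=e[0]
    print(th,e,cv2.boundingRect(q),totool(onz(w,u,v,o["ee_pos"][2]+.035)-o["ee_pos"]))
gs=cv2.cvtColor(s["pixels"],cv2.COLOR_BGR2GRAY)
for z in(.06,.08):print(proj(s,(.5384,-.2138,z)))
u,v=proj(s,(.5384,-.2138,.06)).astype(int);print(u,v);print(gs[v-12:v+8,u-8:u+9])
E
```

```text
time_s: 15.05
ee_pos: [0.4951, -0.2273, 0.0985]
eef_rot: [-3.142, 0.001, 0.313]
force: [-0.1, 0.5, -3.1]
grip_width: 0.0219
grip_force: 60.0
time_s: 15.25
ee_pos: [0.4952, -0.2271, 0.0981]
eef_rot: [-3.141, 0.0, 0.313]
force: [-1.1, 0.0, 0.2]
grip_width: 0.0217
grip_force: 60.0
time_s: 15.85
ee_pos: [0.4951, -0.2269, 0.1772]
eef_rot: [-3.141, 0.0, 0.313]
force: [0.3, 1.2, -4.2]
grip_width: 0.0214
grip_force: 60.0
[ 0.4951 -0.2269  0.1772] [-3.1411  0.0004  0.3129]
190 ((319.4294738769531, 182.16278076171875), (153.96339416503906, 160.22702026367188), 90.44518280029297) (249, 110, 141, 152) [ 0.0495  0.0006 -0.0351]
215 ((320.1246337890625, 187.07962036132812), (143.04364013671875, 153.1836395263672), 53.33879852294922) (251, 110, 139, 152) [ 0.0476  0.0009 -0.0351]
235 ((318.2776184082031, 202.22891235351562), (116.10687255859375, 131.42428588867188), 83.21077728271484) (254, 143, 131, 119) [ 0.0416  0.0002 -0.0351]
[245.3398 176.3632]
[244.4179 170.8207]
245 176
[[131 133 174 181 184 183 111  59  56  54  64 130 140 134 133 132 135]
 [132 126 131 134 139 139  82  52  57  57  62 121 1
[... 598 characters left out ...]
230 212 205 133  95  78  64  61  63  81 106 129 129 127 130]
 [229 230 230 234 225 130  68  55  51  55  53  55  71 122 138 135 135]
 [228 229 231 235 199 119  83  82  62  57  55  47  70 136 205 212 211]
 [233 231 232 235 189 116  93  95  84  82  77  89 136 204 235 235 236]
 [231 231 231 235 224 166 116 101  97 101 102 144 215 236 237 235 234]
 [232 232 233 234 236 228 213 189 181 177 201 221 237 235 234 233 233]
 [233 232 235 234 237 237 238 233 233 230 239 238 239 234 236 236 237]
 [235 236 236 236 236 236 239 239 246 245 246 244 240 218 227 225 216]
 [243 246 243 243 237 219 224 221 220 215 213 205 202 175 189 182 172]
 [216 214 210 207 200 175 180 176 169 163 160 159 156 160 161 161 159]]
```

```bash
python3 shift.py '0,0.04,0,0,0,0 | 0,0.04,0,0,0,0 | 0,0.04,0,0,0,0 | 0,0,0,0,0,0 | 0,0,0,0,0,0' && python3 - <<'E'
from h import *
import pickle
o=ctrl.get_obs()
w=ctrl.camera("wrist");pickle.dump(w,open("w11.pkl","wb"));cv2.imwrite("pics/w11.png",w["pixels"])
g=cv2.cvtColor(w["pixels"],cv2.COLOR_BGR2GRAY)
for th in(190,215):
    k=np.zeros_like(g);k[110:262,245:410]=(g[110:262,245:410]>th)*255
    q=max(cv2.findContours(k,0,1)[0],key=cv2.contourArea);e=cv2.fitEllipse(q);u,v=e[0]
    print(th,e,cv2.boundingRect(q),totool(onz(w,u,v,o["ee_pos"][2]+.035)-o["ee_pos"]))
O=np.array([.586,-.1984,0]);a=.313;X=np.array([np.cos(a),np.sin(a),0]);Y=np.array([-np.sin(a),np.cos(a),0])
for n,x,y,z in(("pin60",-.05,0,.06),("pin75",-.05,0,.075),("fl",-.03,.055,.06),("fr",-.03,-.055,.06),("bl",-.07,.055,.06),("br",-.07,-.055,.06)):print(n,proj(w,O+x*X+y*Y+[0,0,z]))
u,v=proj(w,O-.05*X+[0,0,.06]).astype(int)
print(u,v);print(g[v-14:v+15,u-18:u+16])
E
```

```text
time_s: 16.5
ee_pos: [0.5317, -0.3413, 0.1763]
eef_rot: [-3.139, 0.002, 0.312]
force: [-0.0, 1.2, -2.8]
grip_width: 0.0213
grip_force: 60.0
190 ((309.3938903808594, 192.09568786621094), (121.12911224365234, 163.49818420410156), 137.9822235107422) (245, 110, 140, 152) [ 0.0457 -0.003  -0.0351]
215 ((309.25811767578125, 192.03248596191406), (120.73361206054688, 163.7274627685547), 138.44053649902344) (245, 110, 140, 152) [ 0.0457 -0.0031 -0.0351]
pin60 [172.7586 142.4596]
pin75 [164.5503 144.8902]
fl [101.327  117.4566]
fr [238.2971 117.4112]
bl [109.8532 166.5017]
br [241.4679 166.5097]
172 142
[[237 237 237 237 238 238 237 239 238 239 238 238 241 243 245 245 247 241
  246 249 246 243 242 242 240 239 240 240 240 241 239 240 239 241]
 [237 236 235 239 237 237 238 236 238 240 241 246 245 241 238 240 241 196
  230 241 241 246 243 245 245 241 240 238 239 240 240 240 239 240]
 [237 236 236 236 235 237 238 237 238 242 242 241 206 164  77  68  67  69
   68  57  97 193 188 232 244 244 242 240 239 241 240 238 239 238]
 [236 236 236 235 236 237 236 240 244 244 175 120  86  87  85  89  85  87
  
[... 2890 characters left out ...]
 229 232 231 230 230 231 236 180 224 128  81  87  85  98 100  96  95
   88  93  86  95  97  94  93  95  96  90  72 160 241 239 234 232]
 [229 230 231 231 229 231 231 232 234 245 184 163 126  84  94  94  92  96
   93  94  96  93  94  89  93  92  90 114 143 244 239 234 232 234]
 [229 231 230 232 230 230 229 231 231 233 238 247 218 148 105  85  78  85
   89  87  83  91  91  82  80  86  75 192 244 237 232 232 229 231]
 [232 230 231 232 232 231 233 231 232 234 236 237 243 232 194 168 146 104
   87  93  81  80  77 108 159 174 159 240 239 236 234 235 232 234]
 [234 232 233 233 234 233 234 234 234 233 233 232 235 237 242 249 234 195
  183 180 164 164 166 204 230 248 247 241 237 235 236 233 235 235]]
```

The recess around the pin is now uniformly dark (about 93) and the bright pin head is gone, so it is level with or below the collar. That agrees with the mallet face reaching z≈0.06 with hardly any force left. I'll put the mallet down on the free table area left of the vise.

```bash
python3 shift.py '0.0105,-0.043,0,0,0,0 | 0.0105,-0.043,0,0,0,0 | 0.0105,-0.043,0,0,0,0 | 0.0105,-0.043,0,0,0,0 | 0.0105,-0.043,0,0,0,0 | 0.0105,-0.043,0,0,0,0 | 0.0105,-0.043,0,0,0,0 | 0.0105,-0.043,0,0,0,0 | 0.0105,-0.043,0,0,0,0 | 0.0105,-0.043,0,0,0,0' >/dev/null&& python3 shift.py '0,0,0.03,0,0,0 | 0,0,0.03,0,0,0 | 0,0,0.03,0,0,0 | 0,0,0.02,0,0,0 | 0,0,0.01,0,0,0 | 0,0,0.007,0,0,0 | 0,0,0,0,0,0' && python3 shift.py '0,0,0.003,0,0,0 | 0,0,0.002,0,0,0 | 0,0,0.002,0,0,0 | 0,0,0,0,0,0'
```

```text
time_s: 18.25
ee_pos: [0.4996, 0.1004, 0.0512]
eef_rot: [-3.141, 0.0, 0.313]
force: [0.3, 0.3, -4.3]
grip_width: 0.0216
grip_force: 60.0
time_s: 18.65
ee_pos: [0.4998, 0.1002, 0.0442]
eef_rot: [-3.142, -0.0, 0.313]
force: [-0.5, -0.6, -3.9]
grip_width: 0.0216
grip_force: 60.0
```

```bash
python3 shift.py '0,0,0.001,0,0,0 | 0,0,0.001,0,0,0 | 0,0,0,0,0,0' | grep -E "ee_pos|force: \["; python3 shift.py '0,0,0.001,0,0,0 | 0,0,0.0005,0,0,0 | 0,0,0,0,0,0'| grep -E "ee_pos|force: \["; python3 shift.py '0,0,0.001,0,0,0 | 0,0,0,0,0,0'| grep -E "ee_pos|force: \["
```

```text
ee_pos: [0.4998, 0.1002, 0.0421]
force: [-0.1, 0.8, -3.2]
ee_pos: [0.4998, 0.1002, 0.0407]
force: [-0.5, 0.2, -5.0]
ee_pos: [0.4998, 0.1002, 0.0396]
force: [0.4, -0.7, -5.1]
```

```bash
for i in 1 2 3; do python3 shift.py '0,0,0.001,0,0,0 | 0,0,0,0,0,0'| grep -E "ee_pos|force: \["; done
```

```text
ee_pos: [0.4998, 0.1002, 0.0387]
force: [-0.2, 0.2, -3.2]
ee_pos: [0.4999, 0.1002, 0.0384]
force: [-5.3, -1.6, 6.4]
ee_pos: [0.5, 0.1002, 0.0382]
force: [-11.8, -2.6, 20.7]
```

The head has pitched up slightly in the grip. Releasing will let it stand flat again, and then I'll look at the pin from close by before deciding whether to strike again.

```bash
python3 shift.py '0,0,-0.002,0,0,0 | 0,0,0,0,0,0' | grep -E "ee_pos|force: \["; python3 shift.py '0,0,0,0,0,0 | 0,0,0,0,0,0 | 0,0,0,0,0,0 | 0,0,0,0,0,0' 0.06 | grep width; python3 shift.py '0,0,-0.02,0,0,0 | 0,0,-0.04,0,0,0 | 0,0,-0.04,0,0,0 | 0,0,0,0,0,0' | grep -E ee_pos; python3 - <<'E'
from h import *
import pickle
for f in("w5.pkl","w6.pkl","w11.pkl"):
    w=pickle.load(open(f,"rb"));g=w["pixels"]
    O=np.array([.586,-.1984,0]);a=.313;X=np.array([np.cos(a),np.sin(a),0]);Y=np.array([-np.sin(a),np.cos(a),0])
    for xx in((-.0595,-.05)if f=="w5.pkl" else (-.05,)):
      u,v=proj(w,O+xx*X+[0,0,.06]).astype(int);print(f,u,v);print(cv2.cvtColor(g,6)[v-20:v+22:2,u-22:u+24:2])
E
```

```text
ee_pos: [0.5, 0.1002, 0.039]
force: [-0.8, 0.1, -3.7]
grip_width: 0.0502
ee_pos: [0.502, 0.1005, 0.1437]
w5.pkl 316 224
[[135  89  93  88  90  82  96  96 110 109 109 108 119 122 123 120 116 104
   91  91  88  93  81]
 [155  80  84  90  79  91  97 103  94 128 162 219 203 170 129 108 112 117
   89  90  90  94  90]
 [102  84  92  96  42  62  96 117 218 222 217 220 225 227 237 182 106 107
   93  89  95  94  83]
 [189  86  94  49  41  77 110 217 210 204 214 219 218 215 212 214 199 110
   91  96  93  92  84]
 [205  86  94  53  44  70 216 211 204 215 218 221 217 210 210 210 215 177
   87  93  92  87  72]
 [239 103  91  54  41 143 207 203 205 212 217 211 209 209 202 208 207 225
   91  84  94  84 139]
 [165 115  84  89  77 185 203 201 209 213 214 217 214 204 207 208 208 222
  112  84  92  80 232]
 [227 244 102  87  41 205 199 206 209 210 218  26  79 208 204 201 213 218
  121  92  89 139 235]
 [226 232 200  85  41 183 207 210 213 204 227   7  94 209 202 208 216 216
  107  89 102 233 228]
 [222 223 233 195  36  96 214 208 210 206 224   5  98 208 204 208 210 216
   83  78 230 226 224]
 [224 225 
[... 6517 characters left out ...]
244 236 237 236 237]
 [233 232 233 232 234 241 172  89  93  99  93  89  91  94  96  99 100  94
  240 235 236 236 236]
 [231 228 231 232 230 231 180 128  87  98  96  88  86  97  93  96  72 241
  234 233 231 233 233]
 [231 230 229 230 230 229 231 238 218 105  78  89  83  91  80  75 244 232
  229 230 232 232 231]
 [233 233 234 233 234 234 234 233 235 242 234 183 164 166 230 247 237 236
  235 234 233 234 236]
 [232 232 233 234 232 231 232 234 233 234 235 235 235 236 238 234 234 235
  234 234 233 234 235]
 [230 230 229 231 231 231 229 230 230 231 231 229 231 231 232 232 234 231
  233 233 232 234 233]
 [231 230 229 231 231 229 230 230 231 231 231 232 229 231 232 233 232 230
  233 230 230 232 232]]
```

In the before/after pixel data, the pin's bright top and its shadow are gone and only the uniform collar disc remains, so the pin is flush. Last checks: is the mallet standing, and is the clamp still held?

```bash
python3 shift.py '-0.04,0,-0.03,0,0,0 | -0.04,0,-0.03,0,0,0 | 0,0,0,0,0,0 | 0,0,0,0,0,0' | grep -E "ee_pos|time"; python3 - <<'E'
from h import *
import pickle
w=ctrl.camera("wrist");t=ctrl.camera("top");s=ctrl.camera("scene")
def blob(c,P,hw,th):
    g=cv2.cvtColor(c["pixels"],6);u,v=proj(c,P).astype(int);k=np.zeros_like(g);sl=np.s_[max(v-hw,0):v+hw,u-hw:u+hw];k[sl]=(g[sl]>th)*255
    q=max(cv2.findContours(k,0,1)[0],key=cv2.contourArea);return cv2.fitEllipse(q),(u,v)
H=(.5426,.114,.076)
for c,hw,th in((w,60,190),(t,14,150),(s,15,170)):
    e,p=blob(c,H,hw,th);print(e,p,onz(c,*e[0],.076))
# jaw back/front, chuck: top view unchanged vs t6; bystanders
a=pickle.load(open("t6.pkl","rb"))["pixels"]
d=cv2.absdiff(cv2.cvtColor(a,6),cv2.cvtColor(t["pixels"],6))
for n,(x0,x1,y0,y1) in dict(vise=(355,425,180,275),jar=(305,340,150,185),sq=(155,195,170,210),drv=(445,470,165,240)).items():print(n,(d[y0:y1,x0:x1]>50).sum())
E
```

```text
time_s: 21.45
ee_pos: [0.4239, 0.0755, 0.199]
((318.8160705566406, 38.02570343017578), (62.9081916809082, 68.82965087890625), 178.78929138183594) (np.int64(318), np.int64(39)) [0.5435 0.1137 0.076 ]
((283.8315124511719, 227.19189453125), (16.333356857299805, 16.512805938720703), 76.85321044921875) (np.int64(283), np.int64(227)) [0.5439 0.1117 0.076 ]
((371.2390441894531, 187.8815460205078), (15.967283248901367, 18.7801513671875), 94.35751342773438) (np.int64(371), np.int64(186)) [0.5462 0.1132 0.076 ]
vise 1051
jar 0
sq 0
drv 55
```

```bash
python3 - <<'E'
from h import *
a=cv2.imread("pics/top0.png",0);t=ctrl.camera("top");b=cv2.cvtColor(t["pixels"],6);d=cv2.absdiff(a,b)
print("driver",(d[165:240,445:470]>40).sum(),"fixed jaw area",(d[182:204,355:425]>50).sum())
O=np.array([.586,-.1984,0]);an=.313;X=np.array([np.cos(an),np.sin(an),0]);Y=np.array([-np.sin(an),np.cos(an),0])
for n,im in(("start",a),("now",b)):
    pr=[]
    for x in np.arange(-.12,.06,.004):
        u,v=proj(t,O+x*X+.025*Y+[0,0,.06]);pr.append(int(cv2.getRectSubPix(im,(1,1),(float(u),float(v)))[0,0]))
    print(n,pr)
E
```

```text
driver 0 fixed jaw area 16
start [237, 238, 210, 137, 143, 202, 236, 237, 238, 240, 241, 241, 243, 244, 237, 237, 241, 241, 241, 226, 151, 167, 216, 202, 225, 222, 203, 209, 222, 229, 231, 227, 224, 214, 224, 230, 219, 222, 229, 169, 133, 128, 116, 203, 241]
now [238, 240, 240, 240, 240, 240, 241, 241, 242, 241, 221, 142, 134, 198, 239, 239, 240, 241, 243, 243, 244, 244, 231, 173, 204, 208, 218, 230, 213, 206, 219, 227, 233, 230, 226, 217, 216, 233, 228, 216, 203, 134, 116, 204, 242]
```

```bash
python3 -c "
from station import ctrl
print(ctrl.hand_in())"
```

```text
the job is handed in; nothing more can be done
None
```

I handed the job in at about 21.6 s. By my camera checks the chuck is clamped between both jaws, the pin is flush, the mallet is standing on the table clear of the vise, and the jar, bottle and screwdriver have not moved; the hand-in itself returned no verdict.

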